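# Reset a tripped over-temperature limiter with its key

## Task

The over-temperature limiter of the column heater has tripped: on its sloping console, first turn the pointer knob clockwise until its white line points at the small metal marker tab on the scale, and let go of the knob. Then take the round-headed key out of the key stand, work it fully home into the key switch without forcing it (rock it from side to side past the sticky pins), turn it a quarter turn clockwise against its spring, and finish while still holding it turned. Leave the square-headed key in its stand, and the bottle, the cap and the column where they are.

Things in the scene. Friction and masses are not known exactly. Their poses are not given: they have to be found in the camera images.
- dial (a joint): pointer knob on the left of the console's sloping panel, rad; 0 at the low end of the scale, grows as the knob is turned clockwise seen from above, range 0 to 4.71 (11 long ticks, one each 0.471); it starts at 0.6 to 1.1. It stays where it is left (friction 0.04 N m)
- marker_tab (a joint): the small aluminium marker tab clipped to the rim of the knob's scale, 10 mm long, 5 mm wide, 6 mm high, 33 to 43 mm from the knob's axis, with a narrow nose inward; its angle on the same scale as dial (rad), 1.6 to 2.1. The knob is right when dial equals this
- dial_grip (a point): centre of the top of the knob's bar, on the knob's axis, 26.5 mm above the panel. Grip the bar from above across its flat sides: 40 mm long, 12 mm thick, 21 mm tall, on a round skirt of 45 mm diameter whose top is 6 mm above the panel. Axes turn with the knob: x along the bar towards the white pointer line, z out of the panel (the knob's axis)
- dial_pointer (a point): point on the pointer's line, 28 mm from the knob's axis, 6 mm above the panel; it turns with the knob
- tab_mark (a point): the matching point for the marker tab: 28 mm from the knob's axis, 6 mm above the panel, in line with the tab
- limiter: console of the over-temperature limiter: light grey sheet-metal wedge 135 mm deep, 230 mm wide, its grey panel sloping 15 degrees, 44 mm high in front and 80 mm behind; fixed; origin under its centre, x away from its low front edge, y to its left, z up
- lock_mouth (a point): key switch on the right of the panel: centre of its round steel face, 39 mm diameter, 4 mm above the panel. Axes fixed to the panel: x up the slope along the keyway, y across it to the left, z out. Keyway 18 mm along x, 7 mm across y; takes the key either way round. The key turns only when its collar is on the face (within 3 mm), and cannot be pulled out while turned
- upper_pin: round-nosed spring pin of 4.8 mm diameter across the keyway, 12 mm below the face, coming in from the +y side to 1.2 mm past the middle (origin: centre of its round nose). A key pushed straight in stalls on it about 18 mm before home (over 20 N needed); with the key leant 1.2 mm or so towards -y, onto the keyway's wall, it slips past with under 10 N
- lower_pin: the same kind of pin from the -y side, 18.5 mm below the face: the key stalls on it about 12 mm before home; leant towards +y it slips past. So lean to one side and push gently, then to the other side. Pressing on a pin with 55 N or more counts as forcing; push slowly (10 mm/s) with a force stop of about 8 N
- lock (a joint): rotation of the key switch, rad: 0 at rest, grows clockwise seen from above, stop at 1.50; a spring turns it back when let go (about 0.13 N m at the stop). The key has about 0.2 rad of play in it: it reaches the stop when the key itself is turned about 1.7 rad
- key_stand: grey plastic block 124 x 46 mm, 36 mm high on a 5 mm flange 140 x 62 mm; fixed; origin under its centre, x along its length. Three slots in a row along x at -40, 0 and +40 mm, each 23 mm along x and 6.5 mm across; the two keys stand in the outer two, one in each, blade down
- round_key: the limiter's key, with a round black head, 45 g. Origin at the centre of the underside of its collar; z up through the head, x along its flat side, y through its thickness. Collar 24 x 13 mm, z 0 to 4 mm; head a disc of 34 mm diameter, 9 mm thick, centred at z = 21.5 mm. In the stand the collar rests on the block's top at 36 mm height
- key_grip (a point): point in the key's head 26 mm above its origin, where it can be gripped across the 9 mm thickness; axes as the key's
- key_tip (a point): end of the key's blade, 28 mm below its origin. Under the collar a round neck of 5 mm diameter runs to 8 mm below the origin, then the steel blade, 16 mm wide (x) and 4.5 mm thick (y), its last 3.5 mm tapered to 12 x 1.4 mm
- square_key: another key with a square black head, 32 mm wide; same axes and origin; belongs to something else and stays where it is (its blade is too wide for the keyway)
- buffer_bottle: small clear bottle with blue cap, 56 mm diameter, 103 mm high; origin under its centre; a bystander
- column_2: steel separation column lying on the bench, 132 mm long, 15 mm thick; origin under its centre; a bystander
- cap_gl45: loose blue bottle cap, 54 mm diameter, 20 mm high; origin under its centre; a bystander
There are look-alikes about, which are no part of the job. Leave any green look-alike of the round_key alone.

How it is judged:
By the outcome, as a careful person would: the job done as asked, in the order asked, and still so for the second after the job is handed in, while the arm keeps its last pose, push and grip.
It also fails if it takes over 67 s, if anything falls off the work surface, if the arm or the gripper's body presses on something with over 40 N, if the wrist force passes 120 N, or if a joint passes its speed limit or range.

## Robot

A 6-joint arm with a two-finger parallel gripper is mounted at the origin on a cart in front of the work surface, level with it; the furniture and walls round the work are solid. World frame = base frame: x ahead of the robot, y to its left, z up, the work surface at z = 0. Lengths are in mm, angles in rad, forces in N, time in s.
With the tool pointing down it reaches from about 275 to 750 mm from the base axis. Payload 10.2 kg.
Tool frame: the origin (TCP) lies at the very end of the fingers, on their centre line; the grasp point (between the pads) lies 19 mm behind it; z points along the fingers, y is the line along which they close (so a half turn about z gives the same grasp; the last joint's range is limited). The gripper opens to 85 mm and grips with 20 to 120 N. Pads are 22 mm wide; open, the fingers measure 114 mm over their backs; the gripper's body (76 mm by 85 mm) begins 54 mm behind the grasp point. The pads swing forward as they close: fully open they stand 13 mm farther back than shut.
Start: joints at [-1.51, 0.313, 1.498, -0, 1.331, -0.223], TCP at [146.99, -504.009, 231.294] pointing down, gripper open.
Joint ranges: [-2.94, 2.94], [-0.97, 2.17], [0.19, 2.56], [-1.23, 4.37], [0.02, 3.11], [-2.88, 2.88]. Speed limits (rad/s): [2.39, 2.39, 3.01, 3.14, 3.14, 3.14].

## Interface

Orientations are given as a unit quaternion [w, x, y, z].
In Python, from rig import * gives the robot as it stands. The module is installed in compiled form; this text tells all that it offers.
- The arm moves only by the shell command python3 -m crank 'ROWS' [FORCE]. ROWS is JSON, a list that holds one entry, the list of rows, each a list of 7 numbers: the shift along the tool's x, y, z in units of 25 mm (1.0 is 25 mm), then the turn, a rotation vector about the tool's x, y, z in units of 8 degrees (1.0 is 8 degrees), then the finger opening in mm, from 0 to 85.4. A call has exactly 8 rows; each row shifts and turns the commanded pose from where the row before left it, along the tool's axes as they then stand; what a row does not reach is not made up. A row lasts 1/10 s, in which the tool goes at most 50 mm and 8.59 degrees, less where a joint would pass 70% of its speed; a pose out of reach is approached as far as the arm can. A call is refused whole if a number of a shift passes 1 or a number of a turn 1, either way. A call with a gripper value outside its range is refused whole. The fingers move at their own pace and stop on an object; FORCE is the grip in N (left out, the last holds). Time passes only in rows, so rows that do not move let the fingers close, or fill a call up. It gives the time, the measured TCP pose, the force, the opening and the grip force at its end, in the units of the state.
- sense(): the state, without advancing time (a new reading comes with each control period).
- capture(name): name is "side" or "top"; returns the picture (400x640x3 uint8, blue, green, red); there is no depth.
- camera_model(name): a dict with "fx", "fy", "cx", "cy" (pixels), "world_from_camera" (4x4, takes a point from camera to world coordinates). Camera axes: x right, y up, looking along -z (the intrinsics and any distortion apply to the point x, -y, -z); pixel columns grow to the right and rows downward; lengths in mm; the calibration is good to about 2 mm. A picture is of the moment at which its call begins. camera_model takes no time and is no camera call.
- finish_job(): hands the job in; it is judged then, once.
The state is a dict: "time_s": time; "joints": joint angles; "dq": joint speeds; "tau": joint torques, N m; "eef_pos": TCP position; "ee_rot": TCP orientation; "force": force on the tool from outside, world axes, zero at the start; "wrist_torque": the same for the moment, N m; "grip_width": opening from 0.0 (shut) to 1.0 (fully open); "grip_force": force on a finger pad.
Only numpy, scipy, OpenCV 4.12 (cv2) and the standard library are available. Lean on these libraries where they do the work, as an engineer would, in place of code of your own. Each camera call takes 0.05 s, during which the arm holds its last target. There are 200 camera calls.

## Working session

There is one attempt and no reset: what is moved stays moved. The work goes in short steps, Python scripts to look and compute and a shell command to move; the robot and the scene stay as the last step left them, time stands still between calls to the robot, and variables do not carry over. Pictures are saved under pics/ and viewed, at most 10 in all, crops included, and the job is handed in when it is done.

```bash
mkdir -p pics; python3 - <<'E'
from rig import *
import cv2,numpy as np
s=sense();print({k:np.round(v,3).tolist() for k,v in s.items()})
for n in("side","top"):
    im=capture(n);cv2.imwrite(f"pics/{n}0.png",im);m=camera_model(n);print(n,{k:np.round(v,3).tolist() if not isinstance(v,str) else v for k,v in m.items()})
E
```

```text
{'time_s': 0.0, 'joints': [-1.51, 0.313, 1.498, 0.0, 1.331, -0.223], 'dq': [0.0, -0.002, 0.0, -0.003, -0.001, -0.0], 'tau': [-0.0, -41.227, -25.974, -0.0, 0.004, 0.0], 'eef_pos': [146.987, -503.73, 230.736], 'ee_rot': [-0.001, 0.99, 0.141, 0.0], 'force': [0.141, 0.201, 0.857], 'wrist_torque': [-0.025, 0.032, -0.002], 'grip_force': 0.0, 'grip_width': 1.002}
side {'fx': 426.548, 'fy': 426.548, 'cx': 312.94, 'cy': 199.854, 'world_from_camera': [[-0.999, -0.036, 0.013, 509.164], [0.034, -0.683, 0.729, 732.82], [-0.017, 0.729, 0.684, 655.088], [0.0, 0.0, 0.0, 1.0]]}
top {'fx': 508.436, 'fy': 508.436, 'cx': 320.596, 'cy': 199.086, 'world_from_camera': [[0.019, 0.992, -0.127, 380.231], [-1.0, 0.018, -0.008, 109.957], [-0.005, 0.127, 0.992, 1133.931], [0.0, 0.0, 0.0, 1.0]]}
```

View pics/side0.png

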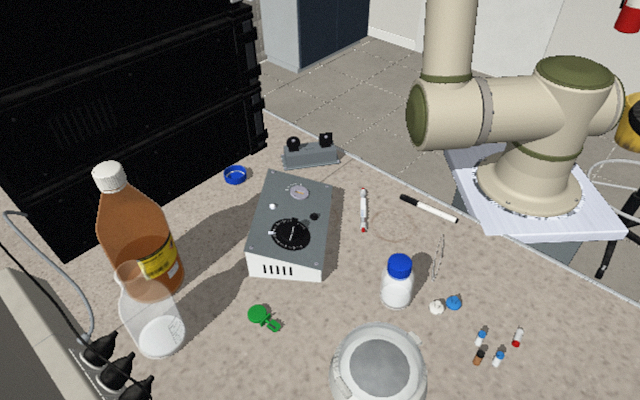

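View pics/top0.png

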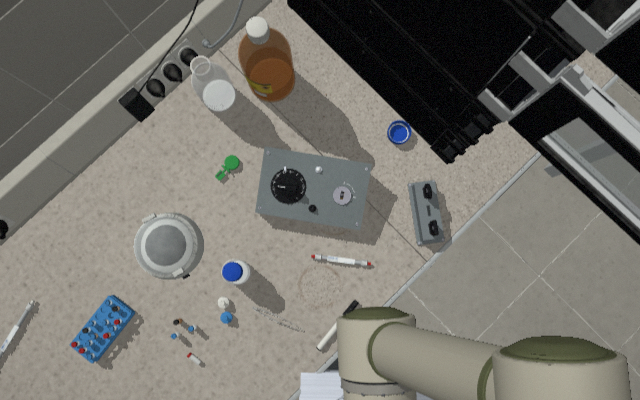

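Side view: the console is at about (290,225), with its dial at (291,234) and lock at (299,191). The stand is at (312,153), with heads at (293,143) and (326,138). Top view: dial (289,186), lock (343,195), stand keys at (427,190) and (434,229).
Candidates for the round key are the black head at side (293,143), the black head at side (326,138), which looks square, and the green look-alike at side (262,316) / top (229,166), which is excluded. I'll check with close crops.

```bash
python3 - <<'E'
import cv2,numpy as np
t=cv2.imread("pics/top0.png");s=cv2.imread("pics/side0.png")
r=lambda a,f:cv2.resize(a,None,fx=f,fy=f,interpolation=cv2.INTER_CUBIC)
a=r(t[140:240,250:383],6);cv2.imwrite("pics/c1.png",a)
b=r(t[175:250,400:450],7);c=r(s[125:175,275:350],6)
o=np.zeros((530,800,3),np.uint8);o[:525,:350]=b;o[:300,350:800]=c
cv2.imwrite("pics/c2.png",o)
E
```

```text
(no output)
```

View pics/c1.png

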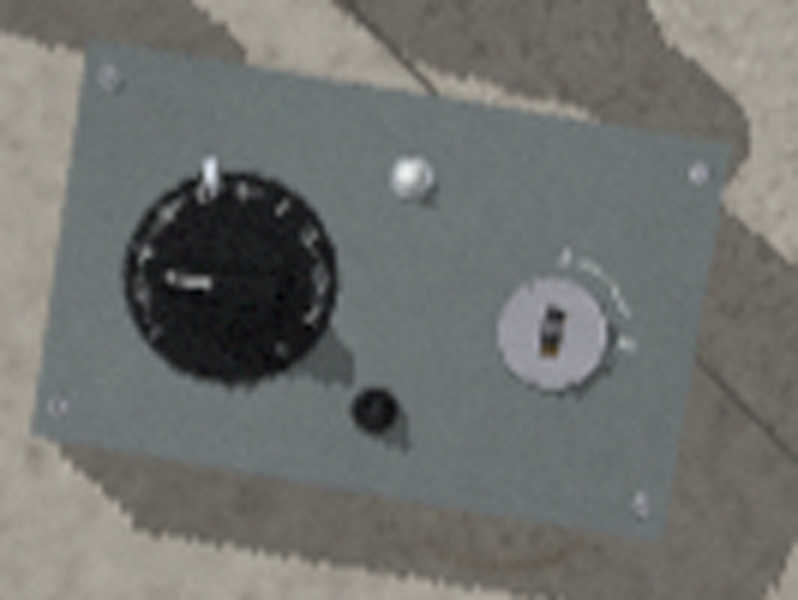

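View pics/c2.png

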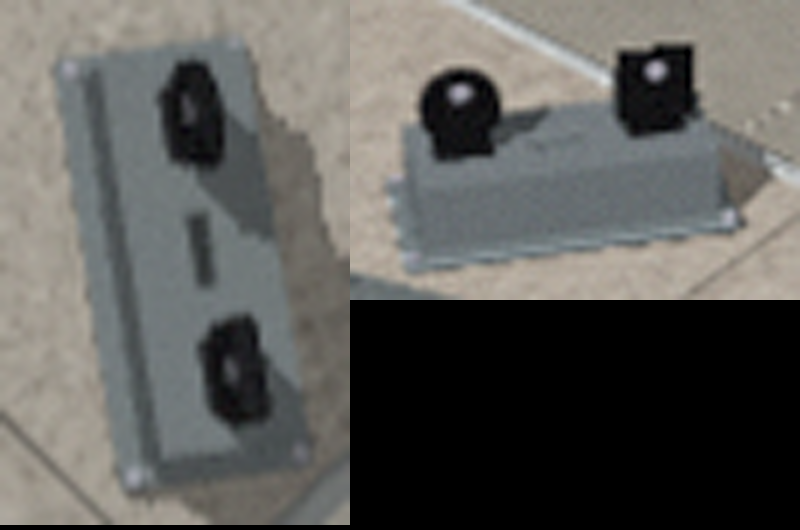

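The crops settle it: the round black head is the stand key at top (427,190) / side (293,143). The square one is at top (434,229) and stays. In c1 the pointer line points left, the tab is at about (285,168) in the full image, and the lock face is at (342,196). Next I measure.

```bash
cat > h.py <<'E'
import cv2,numpy as np
from rig import *
M={n:camera_model(n) for n in("side","top")}
def ray(n,p):
    m=M[n];T=np.array(m["world_from_camera"]);d=np.array([(p[0]-m["cx"])/m["fx"],-(p[1]-m["cy"])/m["fy"],-1.])
    d=T[:3,:3]@d;return T[:3,3],d/np.linalg.norm(d)
def proj(n,P):
    m=M[n];T=np.array(m["world_from_camera"]);c=T[:3,:3].T@(np.asarray(P,float)-T[:3,3])
    return np.array([m["cx"]+m["fx"]*c[0]/-c[2],m["cy"]+m["fy"]*-c[1]/-c[2]])
def onplane(n,p,q,nrm):
    o,d=ray(n,p);return o+d*(np.dot(np.asarray(q)-o,nrm)/np.dot(d,nrm))
def onz(n,p,z): return onplane(n,p,[0,0,z],[0,0,1.])
def tri(ps,pt):
    A=np.zeros((3,3));b=np.zeros(3);L=[ray("side",ps),ray("top",pt)]
    for o,d in L: W=np.eye(3)-np.outer(d,d);A+=W;b+=W@o
    X=np.linalg.solve(A,b);return X,np.linalg.norm(np.cross(X-L[0][0],L[0][1]))*2
def blobs(im,box,f,k=4,amin=40):
    x0,y0,x1,y1=box;c=cv2.resize(im[y0:y1,x0:x1],None,fx=k,fy=k,interpolation=cv2.INTER_CUBIC)
    m=f(c).astype(np.uint8);n,l,st,ce=cv2.connectedComponentsWithStats(m);o=[]
    for i in range(1,n):
        if st[i,4]>=amin*k*k/16: 
            cn=max(cv2.findContours((l==i).astype(np.uint8),0,1)[0],key=cv2.contourArea)
            r=cv2.minAreaRect(cn);g=lambda p:np.round((np.array(p)+.5)/k-.5+[x0,y0],2)
            o.append((st[i,4]/k/k,g(ce[i]),g(r[0]),np.round(np.array(r[1])/k,1),round(r[2],1),g(cv2.boxPoints(r)).tolist(), (st[i,:4]/k+[x0,y0,0,0]).tolist()))
    return sorted(o,key=lambda t:-t[0])
E
python3 - <<'E'
from h import *
t=cv2.imread("pics/top0.png");s=cv2.imread("pics/side0.png")
bright=lambda c:(c.min(2)>150);dark=lambda c:c.max(2)<60
for nm,im,B in(("top lock",t,(320,175,366,215)),("side lock",s,(283,178,318,203))):
    print(nm,[(round(b[0]),b[1],b[3]) for b in blobs(im,B,bright)][:3])
for nm,im,B in(("top dial",t,(262,160,312,208)),("side dial",s,(262,210,320,256)),("top keys",t,(405,175,450,245)),("side keys",s,(278,128,345,165))):
    for b in blobs(im,B,dark)[:2]: print(nm,round(b[0]),b[1],b[2],b[3],b[4],b[6])
print("panel c",[ (round(b[0]),b[5]) for b in blobs(t,(240,140,390,250),lambda c:(c[...,0].astype(int)-c[...,2]>4)&(c.max(2)>85))[:1]])
for b in blobs(t,(262,160,312,208),lambda c:c.min(2)>140,8,20): print("bright dial",round(b[0],1),b[1],b[3],b[4],b[5])
E
```

```text
top lock [(50, array([342.26, 199.07]), array([12.2, 11.6])), (15, array([345.66, 190.02]), array([9. , 3.3])), (7, array([334.23, 195.05]), array([3.2, 2.5]))]
side lock [(147, array([298.64, 192.16]), array([17.3, 13.1])), (9, array([312.61, 178.11]), array([1.5, 8.5])), (4, array([286.3 , 189.22]), array([1.2, 3. ]))]
top dial 859 [288.42 186.59] [288.01 186.09] [35.  35.1] 85.9 [270.75, 169.0, 35.5, 35.25]
top dial 7 [310.25 206.27] [310. 206.] [2.8 2.8] 90.0 [309.0, 205.0, 3.0, 3.0]
side dial 846 [291.18 234.01] [290.14 234.14] [32.8 38.5] 82.9 [270.75, 217.75, 39.75, 33.0]
side dial 45 [313.79 216.26] [313.75 216.25] [6.8 8.2] 90.0 [310.0, 213.25, 8.5, 7.0]
top keys 114 [433.36 227.91] [433.34 227.86] [15.4  9. ] 79.5 [428.5, 220.25, 10.25, 16.0]
top keys 106 [427.32 191.35] [427.23 191.23] [15.7  8.8] 84.8 [423.0, 183.75, 9.25, 15.75]
side keys 157 [325.42 139.79] [325.39 139.63] [14.4 13.2] 84.6 [319.5, 132.75, 13.25, 15.0]
side keys 143 [293.09 144.05] [293.04 143.6 ] [14.5 13.1] 84.1 [286.75, 136.75, 13.5, 15.0]
panel c [(5881, [[253.52, 212.02], [264.5, 146.1], [371.21, 163.89], [360.22, 229.81]])]
bright dial 9.4 [284.58 168.09] [4.9 2.1] 90.0 [[283.44, 165.81], [285.56, 165.81], [285.56, 170.69], [283.44, 170.69]]
bright dial 1.5 [282.67 186.66] [0.8 2.9] 90.0 [[281.06, 186.31], [283.94, 186.31], [283.94, 187.06], [281.06, 187.06]]
```

```bash
python3 -c "
import cv2
s=cv2.imread('pics/side0.png');cv2.imwrite('pics/c3.png',cv2.resize(s[162:287,242:342],None,fx=4.8,fy=4.8,interpolation=2))"
```

```text
(no output)
```

View pics/c3.png

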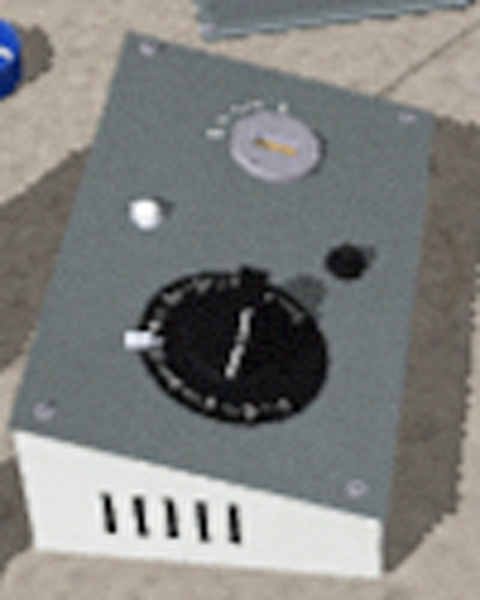

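Crop c3 (side): panel corners at (14,430), (382,520), (435,112) and (130,32). The tab is at (138,340), the lock face at (276,146), and the pointer line runs from (228,377) to (248,310). I'll triangulate these.

```bash
python3 - <<'E'
from h import *
from scipy.optimize import least_squares
a=lambda u:(np.array(u)+.5)/6-.5+[250,140]
b=lambda u:(np.array(u)+.5)/4.8-.5+[242,162]
T={"BL":(88,40),"BR":(735,143),"FR":(660,537),"FL":(33,432),"lock":(553,334),"tab":(210,172)}
S={"BL":(14,430),"BR":(130,32),"FR":(435,112),"FL":(382,520),"lock":(276,144),"tab":(138,340)}
for k in T:
    X,e=tri(b(S[k]),a(T[k]));print(k,np.round(X,1),round(e,1))
for k,s,t in(("round",(293.04,143.6),(427.25,191.25)),("square",(325.4,139.7),(433.35,227.9))):
    print(k,[np.round(x,1) for x in tri(s,t)])
L=dict(BL=(67.5,115,80),BR=(67.5,-115,80),FR=(-67.5,-115,44),FL=(-67.5,115,44))
def W(p,l): c,s=np.cos(p[2]),np.sin(p[2]);return np.array([p[0]+c*l[0]-s*l[1],p[1]+s*l[0]+c*l[1],l[2]])
f=lambda p:np.concatenate([np.r_[proj("top",W(p,L[k]))-a(T[k]),proj("side",W(p,L[k]))-b(S[k])] for k in L])
r=least_squares(f,[500,100,-.1]);p=r.x;print("limiter",np.round(p,3),"res",np.round(r.fun,1))
c,s=np.cos(p[2]),np.sin(p[2]);th=np.radians(15)
ux=np.array([c*np.cos(th),s*np.cos(th),np.sin(th)]);uy=np.array([-s,c,0]);n=np.cross(ux,uy)
O=W(p,(0,0,62));np.savez("panel.npz",ux=ux,uy=uy,n=n,O=O)
def loc(cam,px,h):
    X=onplane(cam,px,O+h*n,n);return np.round([(X-O)@ux,(X-O)@uy],1),np.round(X,1)
print("n",n)
print("lock top/side",loc("top",a(T["lock"]),4),loc("side",b(S["lock"]),4))
print("dial disc t/s",loc("top",(288.,186.1),1),loc("side",(290.2,234.3),1))
print("tab t/s",loc("top",a((210,172)),6),loc("side",b((138,340)),6))
for q in((168,278),(210,284)):print("ptr top",loc("top",a(q),26.5))
for q in((228,377),(248,310)):print("ptr side",loc("side",b(q),26.5))
E
```

```text
BL [624.9 240.3  74.9] 3.3
BR [591.5  10.8  76.3] 3.3
FR [454.8  33.7  41.9] 2.6
FL [489.4 260.   38.2] 1.6
lock [525.7  73.4  61.4] 0.7
tab [579.8 195.8  72.6] 0.7
round [array([ 538.8, -110.2,   52.2]), np.float64(0.9)]
square [array([ 460.2, -122.6,   51.6]), np.float64(1.1)]
limiter [ 5.39602e+02  1.37741e+02 -1.47000e-01] res [-1.   1.  -0.4 -1.5 -1.5  1.3 -0.1 -0.5 -0.1 -0.  -1.1 -0.7 -1.1 -0.1
 -0.6 -1.4]
n [-0.25602124  0.03795289  0.96592583]
lock top/side (array([ -3.5, -65.6]), array([525.6,  73.5,  65. ])) (array([ -4.4, -62. ]), array([525.3,  77.2,  64.7]))
dial disc t/s (array([-3.3, 50.6]), array([543.6, 188.3,  62.1])) (array([-4.2, 54.8]), array([543.3, 192.6,  61.9]))
tab t/s (array([33.6, 63. ]), array([579.4, 195.5,  76.5])) (array([32.6, 66.6]), array([579. , 199.2,  76.2]))
ptr top (array([-3.3, 69.8]), array([539.9, 208.2,  86.7]))
ptr top (array([-3., 55.]), array([538. , 193.6,  86.8]))
ptr side (array([-2.5, 91.2]), array([543.8, 229.3,  86.9]))
ptr side (array([-4.9, 56.3]), array([536.4, 195.1,  86.3]))
```

```bash
cat >> h.py <<'E'
from scipy.spatial.transform import Rotation as Ro
P=dict(np.load("panel.npz")) if __import__("os").path.exists("panel.npz") else None
def cur():
    s=sense();q=s["ee_rot"];return s,np.array(s["eef_pos"]),Ro.from_quat(q,scalar_first=True)
def tool(x,n):  # tool x dir, approach -n
    z=-np.array(n);x=np.array(x)-np.dot(x,z)*z;x/=np.linalg.norm(x);return Ro.from_matrix(np.c_[x,np.cross(z,x),z])
def go(p,R):
    s,c,Rc=cur();r=(Rc.inv()*R).as_rotvec(degrees=True)/8;d=R.inv().apply(np.array(p)-c)/25
    print("turn",np.round(r,2),"then shift(target axes)",np.round(d,2),"| shift(cur axes)",np.round(Rc.inv().apply(np.array(p)-c)/25,2))
def loc(x,y,h): return P["O"]+x*P["ux"]+y*P["uy"]+h*P["n"]
E
python3 - <<'E'
from h import *
R=tool(P["uy"],P["n"]);print(loc(-3.7,52.7,8));go(loc(-3.7,52.7,130),R)
E
```

```text
[541.74672171 190.69934548  68.76977614]
turn [-1.67  1.06 -8.12] then shift(target axes) [29.79  9.48  4.37] | shift(cur axes) [ 21.79 -22.77   1.8 ]
```

```bash
A="[0.9,-0.95,0.07,0,0,0,45]"; python3 -m crank '[[[0.9,-0.95,0.07,0,0,0,45],[0.9,-0.95,0.07,0,0,0,45],[0.9,-0.95,0.07,0,0,0,45],[0.9,-0.95,0.07,0,0,0,45],[0.9,-0.95,0.07,0,0,0,45],[0.9,-0.95,0.07,0,0,0,45],[0.9,-0.95,0.07,0,0,0,45],[0.9,-0.95,0.07,0,0,0,45]]]' 40
python3 -m crank '[[[0.9,-0.95,0.07,0,0,0,45],[0.9,-0.95,0.07,0,0,0,45],[0.9,-0.95,0.07,0,0,0,45],[0.9,-0.95,0.07,0,0,0,45],[0.9,-0.95,0.07,0,0,0,45],[0.9,-0.95,0.07,0,0,0,45],[0.9,-0.95,0.07,0,0,0,45],[0.9,-0.95,0.07,0,0,0,45]]]'
python3 -m crank '[[[0.9,-0.95,0.07,0,0,0,45],[0.9,-0.95,0.07,0,0,0,45],[0.9,-0.95,0.07,0,0,0,45],[0.9,-0.95,0.07,0,0,0,45],[0.9,-0.95,0.07,0,0,0,45],[0.9,-0.95,0.07,0,0,0,45],[0.9,-0.95,0.07,0,0,0,45],[0,0,0,0,0,0,45]]]'
python3 -m crank '[[[0,0,0,-0.19,0.12,-0.93,45],[0,0,0,-0.19,0.12,-0.93,45],[0,0,0,-0.19,0.12,-0.93,45],[0,0,0,-0.19,0.12,-0.93,45],[0,0,0,-0.19,0.12,-0.93,45],[0,0,0,-0.19,0.12,-0.93,45],[0,0,0,-0.19,0.12,-0.93,45],[0,0,0,-0.19,0.12,-0.93,45]]]'
python3 - <<'E'
from h import *
R=tool(P["uy"],P["n"]);go(loc(-3.7,52.7,130),R);print(np.round(sense()["joints"],2),sense()["time_s"])
E
```

```text
time_s: 0.9
eef_pos: [266.9, -269.8, 217.1]
ee_rot: [-0.0, 0.99, 0.141, -0.0]
force: [0.3, -0.9, -0.3]
grip_width: 0.526
grip_force: 0.0
time_s: 1.7
eef_pos: [386.5, -37.0, 203.1]
ee_rot: [-0.0, 0.99, 0.141, -0.0]
force: [0.5, -0.6, 0.0]
grip_width: 0.528
grip_force: 0.0
time_s: 2.5
eef_pos: [491.3, 167.8, 190.2]
ee_rot: [-0.0, 0.99, 0.143, -0.0]
force: [-0.2, -0.2, -0.2]
grip_width: 0.524
grip_force: 0.0
time_s: 3.3
eef_pos: [490.4, 164.7, 190.9]
ee_rot: [0.092, 0.78, 0.614, 0.077]
force: [-0.8, -0.5, 0.9]
grip_width: 0.525
grip_force: 0.0
turn [-0.15  0.1  -0.64] then shift(target axes) [1.33 0.55 0.32] | shift(cur axes) [1.38 0.44 0.29]
[ 0.14  0.23  1.74 -0.1   0.95  0.42] 3.3
```

```bash
python3 -m crank '[[[0,0,0,-0.15,0.1,-0.64,40],[0.65,0.3,0.2,0,0,0,40],[0.65,0.25,0.1,0,0,0,40],[0,0,0.7,0,0,0,40],[0,0,0.7,0,0,0,40],[0,0,0.7,0,0,0,40],[0,0,0.7,0,0,0,40],[0,0,0,0,0,0,40]]]'
python3 - <<'E'
from h import *
R=tool(P["uy"],P["n"]);go(loc(-3.7,52.7,60),R)
t=capture("top");s=capture("side")
f=lambda n,p:proj(n,p)
s0,c,Rc=cur();print(proj("top",c),proj("side",c),proj("side",loc(-3.7,52.7,26.5)),proj("top",loc(-3.7,52.7,26.5)))
r=lambda a:cv2.resize(a,(400,400),interpolation=2)
cv2.imwrite("pics/d1.png",np.hstack([r(t[136:236,240:340]),r(s[170:270,240:340])]))
E
```

```text
time_s: 4.1
eef_pos: [527.6, 191.5, 117.6]
ee_rot: [0.097, 0.753, 0.646, 0.083]
force: [-0.3, -0.4, -0.0]
grip_width: 0.469
grip_force: 0.0
turn [-0.04  0.01 -0.04] then shift(target axes) [ 0.05  0.04 -0.05] | shift(cur axes) [ 0.05  0.04 -0.05]
[283.93980978 189.09138867] [296.74881005 211.77480979] [292.91833447 224.60342959] [285.61395205 187.42105348]
```

View pics/d1.png

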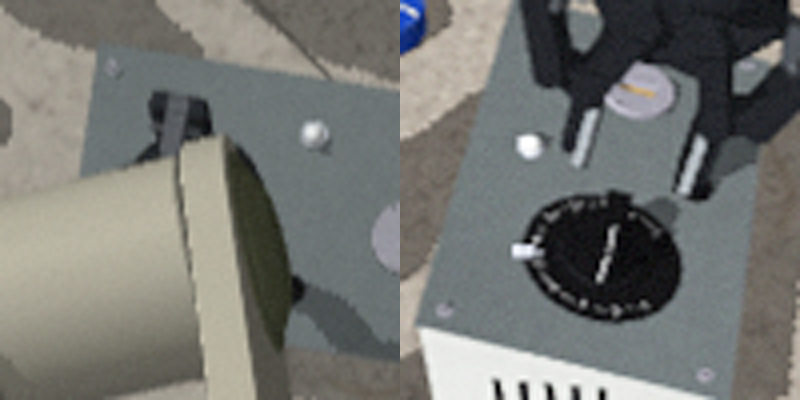

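Side half: the open fingertips are at about (286.2,211) and (313,219.5) px, up-slope and down-slope of the bar. I compare these with the prediction to check calibration.

```bash
python3 - <<'E'
from h import *
s0,c,Rc=cur()
for y in(-20,20):
  for z in(0,-5): print(y,z,proj("side",c+Rc.apply([11,y,z])))
print("axis h26.5 vs px/mm", [proj("side",loc(-3.7+dx,52.7+dy,26.5+dh)).round(1) for dx,dy,dh in((0,0,0),(10,0,0),(0,10,0),(0,0,10))])
E
```

```text
-20 0 [306.78867944 218.98329485]
-20 -5 [307.44185072 217.11639505]
20 0 [284.8521752  213.29365751]
20 -5 [285.40758913 211.39243406]
axis h26.5 vs px/mm [array([292.9, 224.6]), array([287.6, 223.3]), array([292.1, 228.6]), array([294.1, 221. ])]
```

```bash
python3 -m crank '[[[0.05,0.04,0.4,0,0,0,36],[0,0,0.4,0,0,0,36],[0,0,0.4,0,0,0,36],[0,0,0.4,0,0,0,36],[0,0,0.3,0,0,0,36],[0,0,0.1,0,0,0,36],[0,0,0,0,0,0,36],[0,0,0,0,0,0,36]]]' 20
python3 -m crank '[[[0,0,0,0,0,0,16],[0,0,0,0,0,0,16],[0,0,0,0,0,0,14],[0,0,0,0,0,0,12],[0,0,0,0,0,0,10],[0,0,0,0,0,0,8],[0,0,0,0,0,0,8],[0,0,0,0,0,0,8]]]' 20
python3 - <<'E'
from h import *
s,c,R=cur();print(R.inv().apply(s["force"]),s["wrist_torque"],s["grip_width"]*85.4)
R=tool(P["uy"],P["n"]);go(loc(-3.7,52.7,10),R)
E
```

```text
time_s: 5.0
eef_pos: [542.7, 191.7, 72.0]
ee_rot: [0.098, 0.752, 0.646, 0.085]
force: [-0.0, 0.4, -0.5]
grip_width: 0.421
grip_force: 0.0
time_s: 5.8
eef_pos: [541.2, 191.9, 71.3]
ee_rot: [0.097, 0.752, 0.646, 0.084]
force: [-8.2, 0.8, 5.1]
grip_width: 0.136
grip_force: 20.7
[-0.41738397 -6.66275364 -7.07965214] [0.1584342  1.27882883 0.03695114] 11.588338550428606
turn [-0.03  0.01 -0.03] then shift(target axes) [-0.04  0.    0.03] | shift(cur axes) [-0.04  0.    0.03]
```

```bash
python3 -m crank '[[[0,-0.04,0,0,0,0.9,8],[0,0,0,0,0,0.95,8],[0,0,0,0,0,0.95,8],[0,0,0,0,0,0.95,8],[0,0,0,0,0,0.95,8],[0,0,0,0,0,0.95,8],[0,0,0,0,0,0.95,8],[0,0,0,0,0,0.95,8]]]' 20
python3 -m crank '[[[0,0,0,0,0,0.7,8],[0,0,0,0,0,0.5,8],[0,0,0,0,0,0.2,8],[0,0,0,0,0,0,8],[0,0,0,0,0,0,8],[0,0,0,0,0,0,8],[0,0,0,0,0,0,8],[0,0,0,0,0,0,8]]]' 20
python3 - <<'E'
from h import *
s,c,R=cur();print(R.inv().apply(s["force"]),s["wrist_torque"],s["grip_width"]*85.4)
x=R.as_matrix()[:,0];print("tool x cw from +y deg",np.degrees(np.arctan2(x@P["ux"],x@P["uy"])))
im=capture("side");cv2.imwrite("pics/s2.png",im)
r=lambda a:cv2.resize(a,(800,480),interpolation=2)
cv2.imwrite("pics/d2.png",r(im[206:266,240:340]))
E
```

```text
time_s: 6.6
eef_pos: [541.7, 191.4, 71.5]
ee_rot: [0.042, 0.976, 0.177, 0.123]
force: [-0.6, -3.4, 0.7]
grip_width: 0.136
grip_force: 20.1
time_s: 7.4
eef_pos: [541.7, 191.4, 71.5]
ee_rot: [0.03, 0.988, 0.085, 0.127]
force: [-0.9, -5.3, 0.7]
grip_width: 0.135
grip_force: 20.3
[-1.63998004  5.08312615 -0.71769608] [-0.90364645  0.2409534  -0.2570051 ] 11.492149871943978
tool x cw from +y deg 71.77892020429766
```

```bash
python3 -m crank '[[[0,0,0,0,0,0,20],[0,0,0,0,0,0,34],[0,0,0,0,0,0,34],[0,0,-0.2,0,0,0,34],[0,0,-0.5,0,0,0,34],[0,0,-1,0,0,0,34],[0,0,-1,0,0,0,34],[0,0,-1,0,0,0,34]]]' 20
python3 - <<'E'
from h import *
im=capture("side");cv2.imwrite("pics/s2.png",im)
cv2.imwrite("pics/d2.png",cv2.resize(im[206:266,250:330],(800,600),interpolation=2))
print(sense()["joints"])
E
```

```text
time_s: 8.25
eef_pos: [517.6, 195.5, 162.8]
ee_rot: [0.03, 0.988, 0.084, 0.127]
force: [0.4, 0.1, 0.3]
grip_width: 0.391
grip_force: 0.0
[ 0.19014096  0.32255557  1.68756704 -0.11067178  0.88033943  1.65094256]
```

View pics/d2.png

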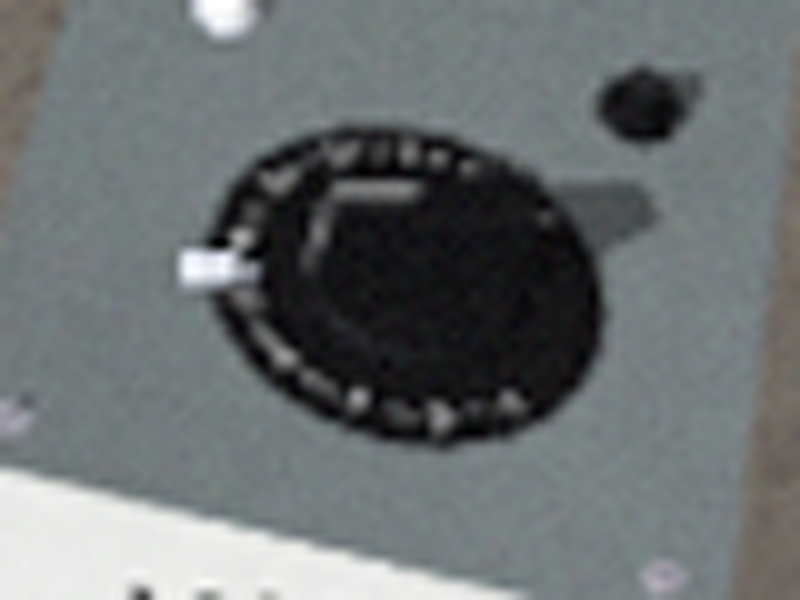

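The knob is turned: the pointer line runs along the bar top, (420,188)→(335,190), then down the end face to (308,270). The tab is at (215,268). Now I quantify the angle.

```bash
python3 - <<'E'
from h import *
b=lambda u:(np.array(u)+.5)/10-.5+[250,206]
def l(u,h):
    X=onplane("side",b(u),P["O"]+h*P["n"],P["n"])-P["O"];return np.array([X@P["ux"],X@P["uy"]])
t1,t2=l((420,188),26.5),l((335,190),26.5);e=l((309,270),6);c=np.array([-4.2,54.8])
ang=lambda v:np.degrees(np.arctan2(v[0],v[1]))
print("top line",t1,t2,ang(t2-t1)); print("end",e,ang(e-c),np.hypot(*(e-c)))
for u,h in(((183,266),0),((182,250),6),((232,252),6),((205,268),5),((255,270),4)):
    v=l(u,h)-c;print("tab",u,v,ang(v))
# disc centre by ellipse fit
im=cv2.imread("pics/s2.png");bl=blobs(im,(262,212,320,256),lambda c:c.max(2)<75,8)
x=bl[0];print(x[1:4])
for d in(68,72,76):
  q=np.radians(d);print(d,[(proj("side",P["O"]+(c[0]+r*np.sin(q))*P["ux"]+(c[1]+r*np.cos(q))*P["uy"]+h*P["n"])-[250,206])*10 for r,h in((0,26.5),(20,26.5),(20,6),(33,6),(43,6),(43,0))])
E
```

```text
top line [-1.14013444 52.92816777] [13.99063268 58.58693008] 69.49468357134204
end [14.49565667 60.87891878] 71.98799333116887 19.659115745325174
tab (183, 266) [41.37152214  7.42807278] 79.82124907436354
tab (182, 250) [42.30930504  8.91691877] 78.09876851387452
tab (232, 252) [33.30053385  6.41155031] 79.10186103511069
tab (205, 268) [37.39451132 10.92451088] 73.71469408644671
tab (255, 270) [28.34687219  7.55894068] 75.0690078514595
(array([291.19, 234.38]), array([290.13, 234.14]), array([40.6, 31. ]))
68 [array([430.14579266, 194.99207724]), array([325.28520527, 199.77230271]), array([304.01667781, 271.330626  ]), array([235.94656855, 274.84469177]), array([183.04314298, 277.57578944]), array([177.53163463, 298.21814141])]
72 [array([430.14579266, 194.99207724]), array([323.92181956, 193.89298625]), array([302.701973  , 265.47363762]), array([233.89602875, 265.12505952]), array([180.49264745, 264.85451241]), array([175.00812824, 285.51213646])]
76 [array([430.14579266, 194.99207724]), array([323.08263651, 188.03302415]), array([301.90284676, 259.63290956]), array([232.70697435, 255.44732546]), array([179.0752863 , 252.20320217]), array([173.61216183, 272.87397887])]
```

```bash
python3 - <<'E'
from h import *
for k,s,t in(("round",(293.04,143.6),(427.25,191.25)),("square",(325.4,139.7),(433.35,227.9))):
    print(k,onz("side",s,57),onz("top",t,57))
a=np.radians(9);R=tool([-np.cos(a),-np.sin(a),0],[0,0,1])
s,c,Rc=cur();print(c,Rc.as_matrix()[:,0]);go([537,-110,160],R)
E
```

```text
round [ 538.13700798 -103.32973966   57.        ] [ 538.57323615 -109.28411105   57.        ]
square [ 460.14025509 -114.80163538   57.        ] [ 460.38994783 -121.56497068   57.        ]
[518.52990675 196.09637122 166.99815865] [0.95197961 0.17359564 0.25218918]
turn [  2.86   0.89 -22.21] then shift(target axes) [  1.19 -12.21   0.28] | shift(cur axes) [-1.49 12.14  0.91]
```

```bash
python3 -m crank '[[[-0.1,0.86,0.06,0,0,0,34],[-0.1,0.86,0.06,0,0,0,34],[-0.1,0.86,0.06,0,0,0,34],[-0.1,0.86,0.06,0,0,0,34],[-0.1,0.86,0.06,0,0,0,34],[-0.1,0.86,0.06,0,0,0,34],[-0.1,0.86,0.06,0,0,0,34],[-0.1,0.86,0.06,0,0,0,34]]]' 20
python3 -m crank '[[[-0.1,0.86,0.06,0,0,0,34],[-0.1,0.86,0.06,0,0,0,34],[-0.1,0.86,0.06,0,0,0,34],[-0.1,0.86,0.06,0,0,0,34],[-0.1,0.86,0.06,0,0,0,34],[-0.1,0.86,0.06,0,0,0,34],[0,0,0,0.12,0.04,-0.95,34],[0,0,0,0.12,0.04,-0.95,34]]]' 20
python3 -m crank '[[[0,0,0,0.12,0.04,-0.95,34],[0,0,0,0.12,0.04,-0.95,34],[0,0,0,0.12,0.04,-0.95,34],[0,0,0,0.12,0.04,-0.95,34],[0,0,0,0.12,0.04,-0.95,34],[0,0,0,0.12,0.04,-0.95,34],[0,0,0,0.12,0.04,-0.95,34],[0,0,0,0.12,0.04,-0.95,34]]]' 20
python3 - <<'E'
from h import *
im=capture("top");cv2.imwrite("pics/t3.png",im)
cv2.imwrite("pics/d3.png",cv2.resize(im[160:215,258:318],(600,550),interpolation=2))
a=np.radians(9);R=tool([-np.cos(a),-np.sin(a),0],[0,0,1]);go([537,-107.5,160],R);print(sense()["joints"])
for b in blobs(im,(262,160,312,208),lambda c:c.min(2)>110,8,8): print("bright",round(b[0],1),b[1],b[3],b[4])
E
```

```text
time_s: 9.1
eef_pos: [529.2, 21.4, 159.1]
ee_rot: [0.03, 0.988, 0.084, 0.127]
force: [0.0, 0.1, 0.7]
grip_width: 0.398
grip_force: 0.0
time_s: 9.9
eef_pos: [537.5, -108.2, 157.0]
ee_rot: [0.03, 0.967, 0.218, 0.126]
force: [0.0, 0.8, -0.6]
grip_width: 0.4
grip_force: 0.0
time_s: 10.7
eef_pos: [537.6, -107.7, 157.1]
ee_rot: [0.023, 0.72, 0.686, 0.1]
force: [0.7, 0.6, -0.1]
grip_width: 0.4
grip_force: 0.0
turn [  1.6    0.5  -12.63] then shift(target axes) [ 0.03  0.02 -0.12] | shift(cur axes) [ 0.02 -0.01 -0.12]
[-0.49591031  0.36060008  1.65132162  0.20560339  1.03291144 -0.55032221]
bright 73.5 [269.08 199.87] [15.5 15.1] 58.8
bright 18.2 [281.96 204.81] [10.6  3.9] 19.6
bright 17.7 [284.48 168.25] [3.4 7.6] 1.3
bright 16.2 [309.97 169.88] [8.6 3.5] 90.0
bright 15.5 [307.81 196.11] [7.4 4.5] 29.9
bright 13.1 [304.79 175.54] [8.1 3.1] 60.1
bright 11.2 [304.89 167.39] [4.8 6.2] 29.9
bright 10.0 [300.38 169.5 ] [6.1 3.6] 42.5
bright 9.4 [262.83 192.95] [3.  4.8] 0.0
bright 8.3 [307.02 190.99] [4.8 2.6] 82.9
bright 6.2 [285.62 181.83] [7.2 1.1] 79.1
bright 5.3 [262.12 161.48] [4.4 1.4] 9
[... 1235 characters left out ...]
64.61 181.77] [0.9 1.4] 90.0
bright 1.1 [261.96 188.25] [1.1 0.9] 90.0
bright 1.1 [263.09 186.89] [1.1 0.9] 90.0
bright 1.1 [287.8  166.62] [0.8 1.8] 90.0
bright 1.0 [311.12 163.8 ] [1.2 0.8] 90.0
bright 1.0 [290.71 163.9 ] [0.9 1. ] 90.0
bright 0.9 [293.49 162.98] [0.6 1.2] 90.0
bright 0.8 [261.84 165.12] [1.1 0.6] 90.0
bright 0.8 [302.42 199.44] [0.9 0.9] 45.0
bright 0.8 [305.83 172.8 ] [0.7 1.2] 18.4
bright 0.8 [264.21 188.17] [0.9 1. ] 90.0
bright 0.7 [301.69 166.22] [0.6 1. ] 90.0
bright 0.7 [291.6  166.63] [0.5 1.6] 90.0
bright 0.7 [306.68 207.01] [1.  0.6] 90.0
bright 0.6 [309.81 190.19] [0.6 1. ] 90.0
bright 0.6 [269.11 174.01] [0.6 0.9] 90.0
bright 0.6 [276.12 204.  ] [1.1 0.6] 14.0
```

View pics/d3.png

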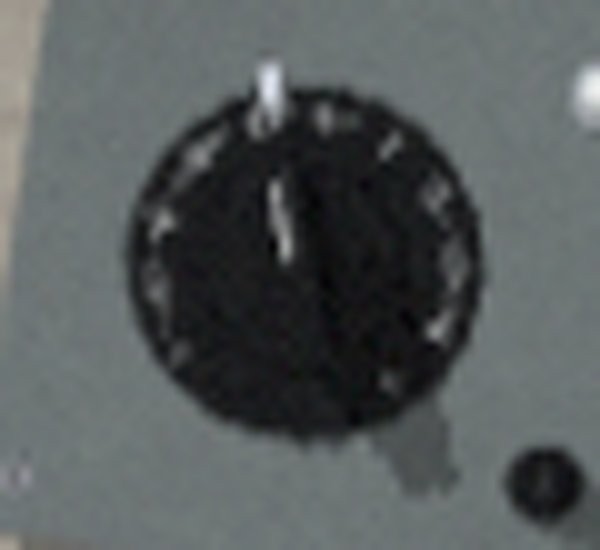

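```bash
python3 - <<'E'
from h import *
def l(u,h):
    X=onplane("top",u,P["O"]+h*P["n"],P["n"])-P["O"];return np.array([X@P["ux"],X@P["uy"]])
im=cv2.imread("pics/t3.png")
g=cv2.resize(im[160:215,258:318],None,fx=8,fy=8,interpolation=2).min(2).astype(float)
yy,xx=np.mgrid[:g.shape[0],:g.shape[1]];X=(xx+.5)/8-.5+258;Y=(yy+.5)/8-.5+160
def wc(x0,y0,x1,y1,th):
    m=(X>x0)&(X<x1)&(Y>y0)&(Y<y1);w=np.clip(g-th,0,None)*m;w/=w.sum();c=np.array([(w*X).sum(),(w*Y).sum()])
    d=np.stack([X-c[0],Y-c[1]]);C=np.einsum('iab,jab,ab->ij',d,d,w);return c,np.linalg.eigh(C)[1][:,1]
ang=lambda v:np.degrees(np.arctan2(v[0],v[1]))
c1,d1=wc(283,177,290,188,60);d1*=-np.sign(d1[1]);print(c1,d1)
A,B=l(c1-4*d1*-1*-1,26.5),l(c1+4*d1,26.5);print("line",A,B,ang(B-A),l(c1,26.5))
ct,dt=wc(282,165,288,170.2,130);dt*=-np.sign(dt[1]);T=l(ct,6);print("tab",ct,dt,T,ang(l(ct+2*dt,6)-l(ct-2*dt,6)))
bl=blobs(im,(265,163,312,208),lambda c:c.max(2)<70,8)[0];m=bl[2];print("disc",bl[1:4])
cn=l(m,1.5);print("centre",cn,"tab ang",ang(T-cn),"line-centroid ang",ang(l(c1,26.5)-cn),"line->tab",ang(T-l(c1,26.5)))
E
python3 -m crank '[[[0,0,0,0.12,0.04,-0.95,34],[0,0,0,0.12,0.04,-0.95,34],[0,0,0,0.12,0.04,-0.95,34],[0,0,0,0.12,0.04,-0.95,34],[0,0,0,0.12,0.04,-0.95,34],[0,0,0,0.12,0.04,-0.95,34],[0,0,0,0.12,0.04,-0.95,34],[0,0,0,0.12,0.04,-0.95,34]]]' 20
```

```text
[285.63150509 181.814436  ] [-0.19005027 -0.98177436]
line [4.38664345e-02 5.16200062e+01] [15.75258315 57.20432098] 70.43013415971068 [ 7.90566813 54.41480965]
tab [284.5505912  168.00830861] [-0.03100113 -0.99951935] [34.14172622 63.11165163] 79.6477329526431
disc (array([288.2 , 186.53]), array([288.14, 185.84]), array([35.8, 35.3]))
centre [-2.63044697 50.338266  ] tab ang 70.84453508629402 line-centroid ang 68.84797492049243 line->tab 71.6604504035137
time_s: 11.55
eef_pos: [537.6, -107.7, 156.8]
ee_rot: [0.01, 0.274, 0.961, 0.046]
force: [0.6, 0.4, 0.5]
grip_width: 0.397
grip_force: 0.0
```

The dial agrees with the tab within about 1°. On to the key.

```bash
python3 -m crank '[[[0,0,0,0.12,0.04,-0.93,34],[0,0,0,0.12,0.04,-0.93,34],[0,0,0,0.12,0.04,-0.93,34],[0,0,0,0.12,0.04,-0.93,34],[0,0,0,0.12,0.04,-0.93,34],[0,0,0.5,0,0,0,34],[0,0,0.5,0,0,0,34],[0,0,0,0,0,0,34]]]' 20
python3 - <<'E'
from h import *
a=np.radians(9);R=tool([-np.cos(a),-np.sin(a),0],[0,0,1]);go([537,-107.5,80],R);print(sense()["joints"])
t=capture("top");s=capture("side");cv2.imwrite("pics/s4.png",s);c=cur()[1];print(proj("side",c),proj("side",[537,-107.5,70]))
cv2.imwrite("pics/d4.png",cv2.resize(s[100:175,260:345],(680,600),interpolation=2))
E
```

```text
time_s: 12.35
eef_pos: [536.3, -107.1, 128.9]
ee_rot: [-0.003, -0.044, 0.999, 0.006]
force: [-0.8, -0.5, -0.3]
grip_width: 0.4
grip_force: 0.0
turn [ 0.09 -0.03 -0.49] then shift(target axes) [-0.02 -0.02  1.96] | shift(cur axes) [-0.03 -0.04  1.96]
[-0.41561226  0.46437206  1.56093412  0.00987195  1.12676699 -2.07946092]
[291.84243509 115.98557344] [293.25044981 138.06558146]
```

View pics/d4.png

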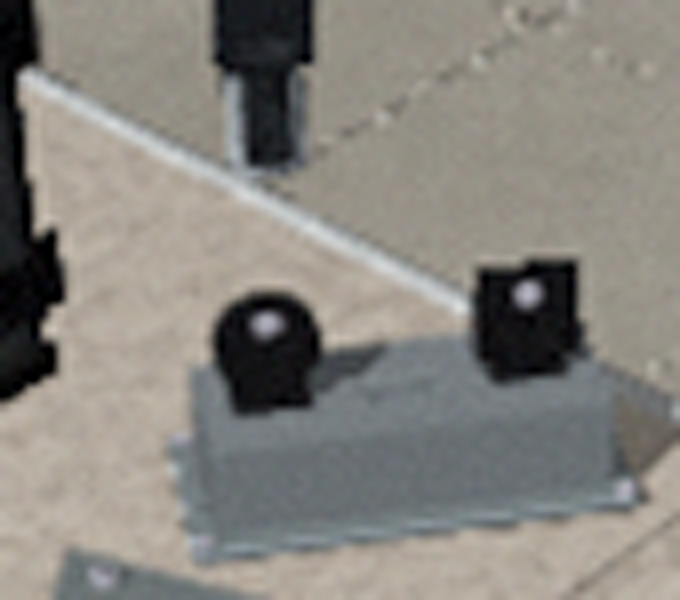

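```bash
python3 -m crank '[[[0,0,0.2,0.09,-0.03,-0.49,34],[-0.09,-0.02,0.6,0,0,0,34],[0,0,0.8,0,0,0,34],[0,0,0.8,0,0,0,34],[0,0,0.6,0,0,0,34],[0,0,0.3,0,0,0,34],[0,0,0,0,0,0,34],[0,0,0,0,0,0,34]]]' 20
python3 - <<'E'
from h import *
a=np.radians(9);R=tool([-np.cos(a),-np.sin(a),0],[0,0,1]);go([538.5,-107.5,45],R);s=sense();print(s["force"])
E
```

```text
time_s: 13.25
eef_pos: [540.5, -107.9, 49.4]
ee_rot: [0.002, -0.08, 0.997, -0.001]
force: [-0.4, 0.6, 0.4]
grip_width: 0.398
grip_force: 0.0
turn [-0.02  0.03  0.02] then shift(target axes) [0.07 0.03 0.18] | shift(cur axes) [0.08 0.03 0.18]
[-0.43512703  0.56459212  0.40516192]
```

```bash
python3 -m crank '[[[0.07,0.03,0.17,0,0.02,0.02,30],[0,0,0,0,0,0,24],[0,0,0,0,0,0,18],[0,0,0,0,0,0,14],[0,0,0,0,0,0,10],[0,0,0,0,0,0,6],[0,0,0,0,0,0,5],[0,0,0,0,0,0,5]]]' 25
python3 - <<'E'
from h import *
s,c,R=cur();print(R.inv().apply(s["force"]),s["grip_width"]*85.4,c)
E
```

```text
time_s: 14.05
eef_pos: [538.3, -107.3, 44.6]
ee_rot: [0.0, -0.079, 0.997, -0.001]
force: [-0.7, 0.9, 2.7]
grip_width: 0.099
grip_force: 27.9
[ 0.5712232   1.02609289 -2.66609819] 8.485616936891372 [ 538.28747304 -107.26964172   44.58434896]
```

```bash
python3 -m crank '[[[0,0,0,0,0,0,4],[0,0,-0.2,0,0,0,4],[0,0,-0.4,0,0,0,4],[0,0,-0.5,0,0,0,4],[0,0,-0.8,0,0,0,4],[0,0,-1,0,0,0,4],[0,0,-1,0,0,0,4],[0,0,-0.6,0,0,0,4]]]' 60
python3 - <<'E'
from h import *
s,c,R=cur();print(s["force"])
R=tool(-P["ux"],P["n"]);go(loc(-5,-64.5,80),R);print(loc(-5,-64.5,80))
E
```

```text
time_s: 14.85
eef_pos: [538.7, -107.2, 159.9]
ee_rot: [0.002, -0.079, 0.997, -0.002]
force: [0.5, -0.4, -0.5]
grip_width: 0.086
grip_force: 60.7
[ 0.46248006 -0.35732988 -0.52659616]
turn [ 0.26 -1.83  2.18] then shift(target axes) [2.57 7.12 0.22] | shift(cur axes) [0.17 7.52 0.85]
[504.88500786  77.68300597 137.97997088]
```

```bash
python3 -m crank '[[[0,0,0,0.09,-0.61,0.73,4],[0,0,0,0.09,-0.61,0.73,4],[0,0,0,0.09,-0.61,0.73,4],[0.3,0.9,0,0,0,0,4],[0.3,0.9,0,0,0,0,4],[0.3,0.9,0,0,0,0,4],[0.3,0.9,0,0,0,0,4],[0.3,0.9,0,0,0,0,4]]]' 60
python3 -m crank '[[[0.35,0.9,0,0,0,0,4],[0.35,0.9,0,0,0,0,4],[0.35,0.8,0.1,0,0,0,4],[0,0,0.3,0,0,0,4],[0,0,0.3,0,0,0,4],[0,0,0,0,0,0,4],[0,0,0,0,0,0,4],[0,0,0,0,0,0,4]]]' 60
python3 - <<'E'
from h import *
s,c,R=cur();print(s["force"]);R=tool(-P["ux"],P["n"]);go(loc(-5,-64.5,60),R)
t=capture("top");s=capture("side");cv2.imwrite("pics/s5.png",s);cv2.imwrite("pics/t5.png",t)
c,Rc=cur()[1:];tip=c+Rc.apply([0,0,36.6]);print(proj("side",tip),proj("side",loc(-5,-64.5,4)),proj("top",loc(-5,-64.5,4)))
cv2.imwrite("pics/d5.png",np.hstack([cv2.resize(s[160:215,270:325],(550,550),interpolation=2),cv2.resize(t[175:220,320:365],(250,250),interpolation=2).repeat(1,0) if 0 else np.vstack([cv2.resize(t[170:220,320:365],(245,275),interpolation=2),np.zeros((275,245,3),np.uint8)])]))
E
```

```text
time_s: 15.65
eef_pos: [518.9, 10.5, 148.3]
ee_rot: [0.129, 0.074, 0.989, -0.01]
force: [0.0, 0.2, -0.3]
grip_width: 0.09
grip_force: 60.7
time_s: 16.45
eef_pos: [508.3, 76.4, 124.0]
ee_rot: [0.129, 0.074, 0.989, -0.01]
force: [0.2, 0.4, -0.6]
grip_width: 0.091
grip_force: 60.7
[ 0.16397459  0.37996652 -0.56922097]
turn [-0.01 -0.02 -0.02] then shift(target axes) [-0.01  0.03  0.22] | shift(cur axes) [-0.01  0.03  0.22]
[302.48177185 182.11657432] [299.54843203 190.87483029] [341.13690785 195.84846328]
```

View pics/d5.png

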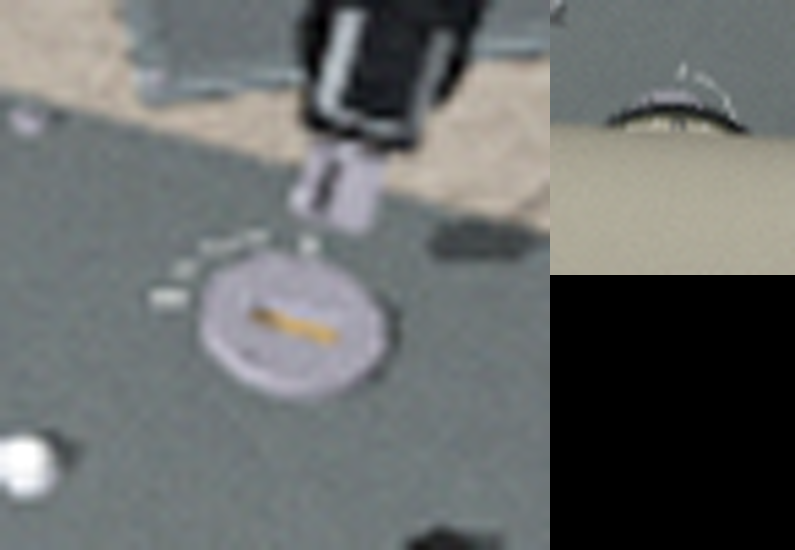

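Side half: the blade tip's end is at about (302.9,182) and the keyway centre at about (299.2,191.7), so the key is a few mm off in line with the prediction. All 10 views are used, so from here I work from numbers and force.

```bash
python3 - <<'E'
from h import *
R=tool(-P["ux"],P["n"]);go(loc(-4.2,-63,44.5),R)
s=cv2.imread("pics/s5.png");c,Rc=cur()[1:]
for x in(-6,6):print(proj("side",c+Rc.apply([x,0,36.6])))
for x in(-8,8):print("blade",proj("side",c+Rc.apply([x,2.2,33])))
lav=lambda c:(c.min(2)>125)
for b in blobs(s,(290,172,312,187),lav,8,20):print("tip",round(b[0]),b[1],b[5],b[6])
for b in blobs(s,(283,184,318,203),lav,8,20)[:2]:print("face",round(b[0]),b[1],b[2],b[3],b[4],b[6])
gold=lambda c:(c[...,2].astype(int)-c[...,0]>25)
for b in blobs(s,(290,186,308,197),gold,8,8)[:2]:print("gold",round(b[0],1),b[1],b[5])
K=lambda x,y,h:proj("side",loc(-4.2+x,-63+y,h))
print("face pts",[K(*q).round(1) for q in((0,0,4),(19.5,0,4),(-19.5,0,4),(0,19.5,4),(0,-19.5,4),(0,19.5,0),(9,3.5,4),(9,-3.5,4),(-9,3.5,4),(-9,-3.5,4))])
E
```

```text
turn [-0.   -0.02 -0.02] then shift(target axes) [-0.04  0.08  0.84] | shift(cur axes) [-0.05  0.08  0.84]
[299.62693495 181.36537635]
[305.33335484 182.86691609]
blade [298.90485137 180.5427352 ]
blade [306.54883156 182.55507417]
tip 114 [301.47 176.52] [[287.66, 178.23], [290.29, 169.02], [312.63, 175.4], [309.99, 184.61]] [290.0, 172.0, 22.0, 11.625]
tip 31 [296.48 184.77] [[289.56, 182.44], [303.06, 182.44], [303.06, 186.44], [289.56, 186.44]] [290.0, 182.875, 13.625, 4.125]
face 218 [298.33 191.68] [298.69 191.62] [16.1 18.5] 90.0 [289.875, 184.0, 18.625, 16.25]
face 8 [286.4  189.36] [286.44 189.38] [2.1 4. ] 90.0 [284.875, 188.75, 4.125, 2.25]
gold 14.1 [299.34 192.23] [[294.67, 191.83], [295.23, 189.97], [303.53, 192.47], [302.97, 194.32]]
face pts [array([299.1, 191.3]), array([289.9, 188.9]), array([308.2, 193.6]), array([297.8, 197.6]), array([300.3, 185.1]), array([297.3, 199. ]), array([294.6, 191.3]), array([295.1, 189. ]), array([303.1, 193.5]), array([303.5, 191.2])]
```

```bash
python3 -m crank '[[[-0.05,0.09,0.15,0,-0.02,-0.02,4],[0,0,0.15,0,0,0,4],[0,0,0.15,0,0,0,4],[0,0,0.15,0,0,0,4],[0,0,0.12,0,0,0,4],[0,0,0.1,0,0,0,4],[0,0,0,0,0,0,4],[0,0,0,0,0,0,4]]]' 60
cat >> h.py <<'E'
def st():
    s,c,R=cur();d=c-P["O"];f=np.array(s["force"])
    print("t",s["time_s"],"x %.1f y %.1f collar-h %.1f"%(d@P["ux"],d@P["uy"],d@P["n"]-8.6-4),"F ux,uy,n",np.round([f@P["ux"],f@P["uy"],f@P["n"]],1),"tq",np.round(s["wrist_torque"],2),"grip",s["grip_width"]*85.4, "rot err",np.round((R.inv()*tool(-P["ux"],P["n"])).as_rotvec(degrees=True),1))
E
python3 -c "from h import *;st()"
```

```text
time_s: 17.35
eef_pos: [514.8, 78.3, 104.2]
ee_rot: [0.13, 0.073, 0.989, -0.01]
force: [-0.4, 0.4, -0.5]
grip_width: 0.089
grip_force: 60.7
t 17.35 x -4.3 y -62.5 collar-h 32.3 F ux,uy,n [-0.6  0.4 -0.4] tq [0.06 0.14 0.01] grip 7.558989327013442 rot err [-0. -0.  0.]
```

```bash
python3 -m crank '[[[0,0,0.04,0,0,0,4],[0,0,0.04,0,0,0,4],[0,0,0.04,0,0,0,4],[0,0,0.04,0,0,0,4],[0,0,0.04,0,0,0,4],[0,0,0.04,0,0,0,4],[0,0,0.04,0,0,0,4],[0,0,0.02,0,0,0,4]]]' 60 >/dev/null; python3 -c "from h import *;st()"
```

```text
t 18.15 x -4.4 y -62.5 collar-h 24.7 F ux,uy,n [-1.1  0.7 -0.2] tq [ 0.06  0.16 -0.02] grip 7.465662804439179 rot err [-0.  -0.1  0. ]
```

```bash
python3 -m crank '[[[0,0,0.04,0,0,0,4],[0,0,0.04,0,0,0,4],[0,0,0.04,0,0,0,4],[0,-0.03,0,0,0,0,4],[0,-0.03,0,0,0,0,4],[0,-0.02,0,0,0,0,4],[0,0,0,0,0,0,4],[0,0,0,0,0,0,4]]]' 60 >/dev/null; python3 -c "from h import *;st()"
```

```text
t 18.95 x -4.4 y -64.3 collar-h 21.8 F ux,uy,n [-0.3  2.3 -1.4] tq [0.55 0.08 0.17] grip 7.769510211199932 rot err [-0. -0.  0.]
```

```bash
python3 -m crank '[[[0,-0.01,0.04,0,0,0,4],[0,0,0.04,0,0,0,4],[0,0,0.04,0,0,0,4],[0,0,0.04,0,0,0,4],[0,0,0.02,0,0,0,4],[0,0,0,0,0,0,4],[0,0,0,0,0,0,4],[0,0,0,0,0,0,4]]]' 60 >/dev/null; python3 -c "from h import *;st()"
```

```text
t 19.75 x -4.3 y -64.4 collar-h 17.3 F ux,uy,n [0.5 4.7 1. ] tq [ 1.06 -0.11  0.27] grip 8.232813461649117 rot err [-0. -0.  0.]
```

```bash
python3 -m crank '[[[0,0,0.04,0,0,0,4],[0,0,0.04,0,0,0,4],[0,0,0.04,0,0,0,4],[0,0,0.02,0,0,0,4],[0,0,0,0,0,0,4],[0,0,0,0,0,0,4],[0,0,0,0,0,0,4],[0,0,0,0,0,0,4]]]' 60 >/dev/null; python3 -c "from h import *;st()"
```

```text
t 20.55 x -4.0 y -64.4 collar-h 14.0 F ux,uy,n [0.3 5.7 1.5] tq [ 1.13 -0.09  0.28] grip 7.851030597378475 rot err [-0.  0.  0.]
```

```bash
python3 -m crank '[[[0,0.04,0,0,0,0,4],[0,0.04,0,0,0,0,4],[0,0.04,0,0,0,0,4],[0,0,0,0,0,0,4],[0,0,0,0,0,0,4],[0,0,0,0,0,0,4],[0,0,0,0,0,0,4],[0,0,0,0,0,0,4]]]' 60 >/dev/null; python3 -c "from h import *;st()"
```

```text
t 21.35 x -4.5 y -61.8 collar-h 13.7 F ux,uy,n [ 0.4 -2.9  0.6] tq [-0.67  0.1  -0.21] grip 7.734687604651545 rot err [-0.  -0.1  0. ]
```

```bash
python3 -m crank '[[[0,0.02,0.03,0,0,0,4],[0,0,0.04,0,0,0,4],[0,0,0.04,0,0,0,4],[0,0,0.03,0,0,0,4],[0,0,0,0,0,0,4],[0,0,0,0,0,0,4],[0,0,0,0,0,0,4],[0,0,0,0,0,0,4]]]' 60 >/dev/null; python3 -c "from h import *;st()"
```

```text
t 22.15 x -4.6 y -61.4 collar-h 10.1 F ux,uy,n [-0.3 -4.9  0.4] tq [-0.98  0.22 -0.29] grip 7.852780159185355 rot err [-0.1 -0.1  0. ]
```

```bash
python3 -m crank '[[[0,0,0.04,0,0,0,4],[0,0,0.04,0,0,0,4],[0,0,0.04,0,0,0,4],[0,0,0.04,0,0,0,4],[0,0,0,0,0,0,4],[0,0,0,0,0,0,4],[0,0,0,0,0,0,4],[0,0,0,0,0,0,4]]]' 60 >/dev/null; python3 -c "from h import *;st()"
```

```text
t 22.95 x -4.5 y -61.5 collar-h 6.1 F ux,uy,n [ 0.9 -6.  -0.9] tq [-1.    0.14 -0.31] grip 7.911574429211397 rot err [-0.1 -0.1  0. ]
```

```bash
python3 -m crank '[[[0,0,0.04,0,0,0,4],[0,0,0.04,0,0,0,4],[0,-0.02,0.04,0,0,0,4],[0,-0.02,0.04,0,0,0,4],[0,-0.01,0.02,0,0,0,4],[0,0,0,0,0,0,4],[0,0,0,0,0,0,4],[0,0,0,0,0,0,4]]]' 60 >/dev/null; python3 -c "from h import *;st()"
```

```text
t 23.75 x -4.6 y -62.4 collar-h 1.6 F ux,uy,n [-0.2  1.9 -1.8] tq [0.39 0.12 0.08] grip 7.8901897477963585 rot err [-0.  -0.1  0. ]
```

```bash
python3 -m crank '[[[0,0,0.04,0,0,0,4],[0,0,0.04,0,0,0,4],[0,0,0.03,0,0,0,4],[0,0,0,0,0,0,4],[0,0,0,0,0,0,4],[0,0,0,0,0,0,4],[0,0,0,0,0,0,4],[0,0,0,0,0,0,4]]]' 60 >/dev/null; python3 -c "from h import *;st()"
```

```text
t 24.55 x -4.3 y -62.4 collar-h -0.0 F ux,uy,n [-4.5  0.4 15.4] tq [0.3  0.86 0.06] grip 8.287944121585397 rot err [-0. -0.  0.]
```

Collar is on the face (h≈0, 15 N). Now the turn.

```bash
python3 -m crank '[[[0,0,-0.01,0,0,0.7,4],[0,0,0,0,0,0.7,4],[0,0,0,0,0,0.7,4],[0,0,0,0,0,0.7,4],[0,0,0,0,0,0.7,4],[0,0,0,0,0,0.5,4],[0,0,0,0,0,0,4],[0,0,0,0,0,0,4]]]' 60 >/dev/null; python3 -c "from h import *;st()"
```

```text
t 25.35 x -3.9 y -62.7 collar-h -0.0 F ux,uy,n [-1.8 -0.7  9.5] tq [-0.13  0.43 -0.04] grip 7.800470741942194 rot err [ -0.   0. -32.]
```

```bash
python3 -m crank '[[[0,0,0,0,0,0.7,4],[0,0,0,0,0,0.7,4],[0,0,0,0,0,0.7,4],[0,0,0,0,0,0.7,4],[0,0,0,0,0,0.7,4],[0,0,0,0,0,0.7,4],[0,0,0,0,0,0,4],[0,0,0,0,0,0,4]]]' 60 >/dev/null; python3 -c "from h import *;st()"
python3 -m crank '[[[0,0,0,0,0,0.7,4],[0,0,0,0,0,0.7,4],[0,0,0,0,0,0.7,4],[0,0,0,0,0,0.7,4],[0,0,0,0,0,0.7,4],[0,0,0,0,0,0.5,4],[0,0,0,0,0,0,4],[0,0,0,0,0,0,4]]]' 60 >/dev/null; python3 -c "from h import *;st();s,c,R=cur();print(np.array(s['wrist_torque'])@P['n'],s['joints'])"
```

```text
t 26.15 x -3.7 y -62.7 collar-h -0.0 F ux,uy,n [-1.5 -1.2 10.7] tq [-0.2   0.4   0.01] grip 7.969008739560148 rot err [ -0.    0.1 -65.6]
t 26.95 x -3.7 y -62.7 collar-h -0.0 F ux,uy,n [-1.2 -1.3  9.2] tq [-0.24  0.34  0.  ] grip 7.771286553091609 rot err [ -0.    0.1 -97.5]
0.07735576782966361 [-0.06517325  0.4028228   1.86587663 -0.03880127  0.61165016  0.24271012]
```

```bash
python3 -m crank '[[[0,0,0,0,0,0.3,4],[0,0,0,0,0,0.3,4],[0,0,0,0,0,0,4],[0,0,0,0,0,0,4],[0,0,0,0,0,0,4],[0,0,0,0,0,0,4],[0,0,0,0,0,0,4],[0,0,0,0,0,0,4]]]' 60 >/dev/null; python3 -c "from h import *;st();s,c,R=cur();print(np.array(s['wrist_torque'])@P['n'])"
```

```text
t 27.75 x -3.6 y -62.7 collar-h -0.0 F ux,uy,n [-0.4 -1.  10.2] tq [-0.34  0.35  0.29] grip 8.061328959381767 rot err [-0.000e+00  1.000e-01 -1.023e+02]
0.37746431837613564
```

```bash
python3 -c "
from rig import *
print(finish_job())"
```

```text
the job is handed in; nothing more can be done
None
```

The job is handed in at about 28 s. The knob is within about 1° of the marker tab by camera. The round key went in with its collar on the face (15 N at most) and is held turned about 102° clockwise. The wrist torque jumped there, which I read as the stop. The square key, bottle, cap and column were not touched.

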